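Empty the spool winder's catch tray and reload it

TASK

First move every finished spool from the winder's catch tray into the grey tote, each lying flat on the tote's floor, side by side and not stacked. Then press the nozzle cap of the winder's oil can fully down and let it spring back up, and only after that slide the empty reel over the spindle until it sits flat on the platter. Leave the jar, the fly box and the screwdriver where they are.

Things in the scene. Friction and masses are not known exactly. Their poses are not given: they have to be found in the camera images.
- winder: fixed bench winder, left or right. Front (-x): open aluminium catch tray, 178 x 218 mm outside, walls 4 mm thick, 12 mm high, floor 4 mm. Behind (x 96 to 204 mm): grey drive box 210 mm wide, 45 mm high, carrying an upright steel spindle (x 150, y 48 mm) and a white oil can (x 150, y -55 mm; 48 mm diameter, 120 mm above the bench). Origin: centre of the tray underside; z up.
- spindle_seat (a point): centre of the flat round platter (46 mm diameter, 50 mm above the bench, 5 mm above the box) on which the empty reel must sit. The spindle rises from here: 10 mm diameter, 45 mm high, its last 9 mm tapering to a 4 mm tip. z up.
- cap_top (a point): centre of the top of the black sprung nozzle cap on the oil can, 24 mm diameter, 144 mm above the bench when up; moves down with the cap.
- cap (a joint): how far the nozzle cap is pressed down, in m: 0 is up, 0.008 fully down. A spring: starts to move at about 2.4 N, fully down at about 7.2 N, comes up by itself.
- tote: loose open grey plastic tote, 190 x 225 x 50 mm outside, walls and floor 4 mm thick, 0.9 kg. Origin: centre of its underside on the bench; z up; long side along its y. It stands on the other side from the winder.
- spool1: a finished spool: flat cylinder 44 mm in diameter, 22 mm high, white flanges with grey thread wound nearly out to their rim, about 40 g; may be absent (4 to 6 are present). Starts lying flat in the catch tray. Origin: centre of one end face (the underside at the start); z is its axis.
- spool1_mid (a point): centre of spool1, half way along its axis, 11 mm from both end faces (absent when spool1 is).
- spool2: a finished spool: flat cylinder 44 mm in diameter, 22 mm high, white flanges with grey thread wound nearly out to their rim, about 40 g; may be absent (4 to 6 are present). Starts lying flat in the catch tray. Origin: centre of one end face (the underside at the start); z is its axis.
- spool2_mid (a point): centre of spool2, half way along its axis, 11 mm from both end faces (absent when spool2 is).
- spool3: a finished spool: flat cylinder 44 mm in diameter, 22 mm high, white flanges with grey thread wound nearly out to their rim, about 40 g; may be absent (4 to 6 are present). Starts lying flat in the catch tray. Origin: centre of one end face (the underside at the start); z is its axis.
- spool3_mid (a point): centre of spool3, half way along its axis, 11 mm from both end faces (absent when spool3 is).
- spool4: a finished spool: flat cylinder 44 mm in diameter, 22 mm high, white flanges with grey thread wound nearly out to their rim, about 40 g; may be absent (4 to 6 are present). Starts lying flat in the catch tray. Origin: centre of one end face (the underside at the start); z is its axis.
- spool4_mid (a point): centre of spool4, half way along its axis, 11 mm from both end faces (absent when spool4 is).
- spool5: a finished spool: flat cylinder 44 mm in diameter, 22 mm high, white flanges with grey thread wound nearly out to their rim, about 40 g; may be absent (4 to 6 are present). Starts lying flat in the catch tray. Origin: centre of one end face (the underside at the start); z is its axis.
- spool5_mid (a point): centre of spool5, half way along its axis, 11 mm from both end faces (absent when spool5 is).
- spool6: a finished spool: flat cylinder 44 mm in diameter, 22 mm high, white flanges with grey thread wound nearly out to their rim, about 40 g; may be absent (4 to 6 are present). Starts lying flat in the catch tray. Origin: centre of one end face (the underside at the start); z is its axis.
- spool6_mid (a point): centre of spool6, half way along its axis, 11 mm from both end faces (absent when spool6 is).
- reel: the empty reel: white, unwound, 44 mm in diameter over its two round flanges, 22 mm high, with an open bore 14 mm in diameter right through; about 30 g. Same either way up. It starts flat on the bench between winder and tote. Origin: centre of one end face (the underside at the start); z is its axis.
- reel_mid (a point): centre of the reel, half way along its axis, 11 mm from both end faces.
- jar: bystander: glass cement jar, 44 mm in diameter, 60 mm high, loose; origin under its centre.
- flybox: bystander: closed fly box, 100 x 70 x 26 mm, loose; origin under its centre.
- driver: bystander: screwdriver 160 mm long, lying loose on the bench; origin under its middle, x along it.

How it is judged:
On the way, in this order (a step that is already met when the one before it is completed fails the run):
1. every finished spool lies flat on the floor of the tote (x of spool1 in the frame of tote between -0.091 and 0.091 m and y of spool1 in the frame of tote between -0.1085 and 0.1085 m and z of spool1_mid in the frame of tote between 0.01 and 0.02 m and angle between the z axis of each of spool1, spool2, spool3, spool4, spool5, spool6 and the z axis of tote, either way round below 0.2 rad and x of spool2 in the frame of tote between -0.091 and 0.091 m and y of spool2 in the frame of tote between -0.1085 and 0.1085 m and z of spool2_mid in the frame of tote between 0.01 and 0.02 m and x of spool3 in the frame of tote between -0.091 and 0.091 m and y of spool3 in the frame of tote between -0.1085 and 0.1085 m and z of spool3_mid in the frame of tote between 0.01 and 0.02 m and x of spool4 in the frame of tote between -0.091 and 0.091 m and y of spool4 in the frame of tote between -0.1085 and 0.1085 m and z of spool4_mid in the frame of tote between 0.01 and 0.02 m and x of spool5 in the frame of tote between -0.091 and 0.091 m and y of spool5 in the frame of tote between -0.1085 and 0.1085 m and z of spool5_mid in the frame of tote between 0.01 and 0.02 m and x of spool6 in the frame of tote between -0.091 and 0.091 m and y of spool6 in the frame of tote between -0.1085 and 0.1085 m and z of spool6_mid in the frame of tote between 0.01 and 0.02 m), for 0.2 s.
2. the nozzle cap is pressed fully down (value of joint cap above 0.0065 m), for 0.05 s.
3. the nozzle cap has sprung back up (value of joint cap below 0.0015 m), for 0.1 s.
4. the empty reel sits on the platter, over the spindle (horizontal distance between reel_mid and spindle_seat below 0.004 m and z of reel_mid in the frame of spindle_seat between 0.008 and 0.014 m and angle between the z axis of reel and the z axis of winder, either way round below 0.1 rad), for 0.2 s.
At the end, for the whole second after the job is handed in: Every spool present is in the tote, flat on its floor (centre 10-20 mm above its underside, axis within 0.2 rad), none stacked; the reel is at rest on the spindle, within 4 mm of its axis, 3 mm of seated height and 0.1 rad; the cap is up (under 1.5 mm); the tote is level (0.1 rad) (all of step 1 and all of step 4 and value of joint cap below 0.0015 m and linear speed of reel below 0.02 m/s and angle between tote's own z axis and vertical below 0.1 rad); the robot touches nothing.
It fails at once if the cement jar is moved by more than 30 mm (distance of jar from where it was at the start of the episode above 0.03 m).
It fails at once if the fly box is moved by more than 30 mm (distance of flybox from where it was at the start of the episode above 0.03 m).
It fails at once if the screwdriver is moved by more than 30 mm (distance of driver from where it was at the start of the episode above 0.03 m).
Of spool1, spool2, spool3, spool4, spool5, spool6 only 4 to 6 are there at a start; the rules pass over those that are not, and their reading is None.
At some moment in a run one of spool1, spool2, spool3, spool4, spool5, spool6, reel may be knocked a few centimetres aside while the robot is not near it.
Once in a run the grip may slacken for a moment while it holds something.
It also fails if it takes over 210 s, if anything falls off the work surface, if the arm or the gripper's body presses on something with over 40 N, if the wrist force passes 120 N, or if a joint passes its speed limit or range.

ROBOT

A 6-joint arm with a two-finger parallel gripper is mounted at the origin on the work surface. World frame = base frame: x ahead of the robot, y to its left, z up, the work surface at z = 0. Lengths are in m, angles in rad, forces in N, time in s.
With the tool pointing down it reaches from about 0.3 to 0.825 m from the base axis. Payload 5.4 kg.
Tool frame: the origin (TCP) lies at the very end of the fingers, on their centre line; the grasp point (between the pads) lies 19 mm behind it; z points along the fingers, y is the line along which they close (so a half turn about z gives the same grasp; the last joint's range is limited). The gripper opens to 92 mm and grips with 3 to 60 N. Pads are 20 mm wide; open, the fingers measure 128 mm over their backs; the gripper's body (75 mm by 189 mm) begins 69 mm behind the grasp point.
Start: joints at [0.914, 0.158, 1.597, -0, 1.386, -0.21], TCP at [0.248, 0.519, 0.215] pointing down, gripper open.
Joint ranges: [-2.91, 2.91], [-0.94, 2.29], [0.18, 2.7], [-1.29, 4.43], [0.17, 2.64], [-3, 3]. Speed limits (rad/s): [2.57, 2.57, 3.14, 3.14, 3.14, 3.14].

INTERFACE

Orientations are given as a rotation vector (axis times angle).
In Python, from workcell import bot gives the robot as it stands. Calls block until the motion is done:
- bot.goto(position, orientation): joint-space move of the TCP to a pose.
- bot.line_to(position, rot=None, max_speed=0.15): straight line of the TCP; rot=None keeps the orientation; max_speed is the mean speed in m/s.
- bot.set_joints(angles): joint-space move.
- bot.set_gripper(opening, newtons=None): opening from 0.0 (shut) to 1.0 (fully open); newtons is the grip in N (None keeps the last); returns when the fingers have stopped.
- bot.hold(seconds).
- bot.inverse_kinematics(position, orientation): joint angles nearest the present ones, or None.
- bot.read_camera(name): name is "side" or "top" or "wrist"; returns a dict with "pixels" (400x640x3 uint8, blue, green, red), "fx", "fy", "cx", "cy" (pixels), "k1" (the pictures are not rectified: a ray, as slopes to the right and down, at radius r is drawn at 1 + k1 r^2 times it, then the intrinsics apply), "R" (3x3) and "t" (3): a world point X has camera coordinates R X + t. Camera axes: x right, y down, z forward; pixel columns grow to the right and rows downward; lengths in m; the calibration is good to about 2 mm. A picture is of the moment at which its call begins. There is no depth.
A pose or a line that the arm cannot do raises bot.MotionError and nothing moves.
- bot.job_done(): hands the job in; it is judged then, once.
Readings, each from a call of its own:
- bot.current_clock(): time.
- bot.current_joints(): joint angles.
- bot.current_joint_vel(): joint speeds.
- bot.current_effort(): joint torques, N m.
- bot.current_ee_pos(): TCP position.
- bot.current_tool_rot(): TCP orientation.
- bot.current_contact_force(): force on the tool from outside, world axes, zero at the start.
- bot.current_ft_torque(): the same for the moment, N m.
- bot.current_opening(): opening from 0.0 (shut) to 1.0 (fully open).
- bot.current_grip_force(): force on a finger pad.
Only numpy, scipy, OpenCV 4.12 (cv2) and the standard library are available. Lean on these libraries where they do the work, as an engineer would, in place of code of your own. Each camera call takes 0.05 s, during which the arm holds its last target. There are 200 camera calls.

## Working session

There is one attempt and no reset: what is moved stays moved. The work goes in short steps, each a Python script; the robot and the scene stay as the last script left them, time stands still between calls to the robot, and variables do not carry over. Pictures are saved under pics/ and viewed, at most 14 in all, crops included, and the job is handed in when it is done.

```bash
mkdir -p pics; ls; cat > h.py <<'E'
import numpy as np, cv2
from workcell import bot
def snap(name, fn=None):
    c=bot.read_camera(name)
    if fn: cv2.imwrite('pics/'+fn,c['pixels'])
    return c
def ray(c,uv):
    d=np.array([(uv[0]-c['cx'])/c['fx'],(uv[1]-c['cy'])/c['fy']]); s=d.copy()
    for _ in range(30): s=d/(1+c['k1']*(s@s))
    R=np.array(c['R']);t=np.array(c['t'])
    return -R.T@t, R.T@np.array([s[0],s[1],1.])
def onplane(c,uv,z):
    o,d=ray(c,uv); return o+d*(z-o[2])/d[2]
def proj(c,X):
    p=np.array(c['R'])@np.asarray(X,float)+np.array(c['t']); s=p[:2]/p[2]; s=s*(1+c['k1']*(s@s))
    return np.array([s[0]*c['fx']+c['cx'],s[1]*c['fy']+c['cy']])
E
python3 - <<'E'
from h import *
for n in ['top','side','wrist']:
    c=snap(n,n+'0.png'); R=np.array(c['R']);print(n,-R.T@np.array(c['t']),R[2],c['fx'],c['k1'])
print(bot.current_clock(),bot.current_tool_rot())
E
```

```text
pics
top [ 0.44492331 -0.00995877  1.23153554] [ 0.07915372  0.01039162 -0.99680826] 398.82220137254 -0.032580478863677466
side [0.06219741 0.82393927 0.86831599] [ 0.38497037 -0.68866916 -0.61443682] 422.11871739969087 -0.10583320166616719
wrist [0.17253268 0.55330491 0.38437371] [ 0.26144532 -0.12764151 -0.95674134] 299.42615800652413 -0.0013330333857347761
0.15 [-6.95885301e-01 -3.06291339e+00  2.11762776e-03]
```

View pics/top0.png

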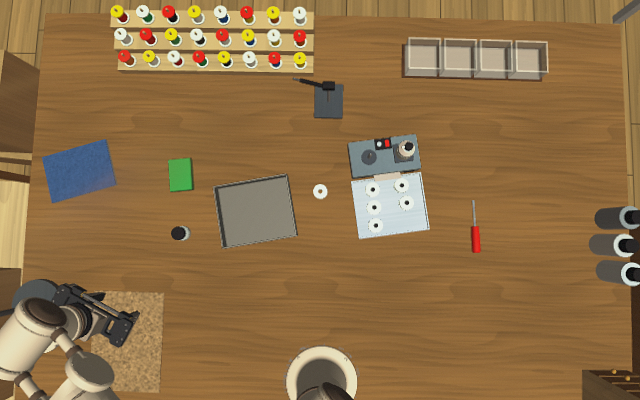

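View pics/side0.png

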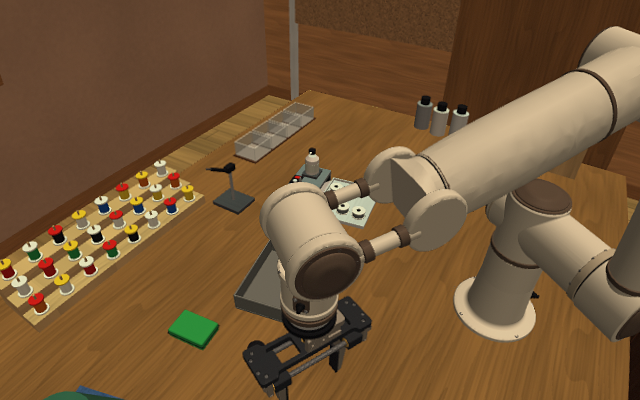

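```bash
cat >> h.py <<'E'
from scipy.spatial.transform import Rotation as Ro
def down(a):
    "tool down, closing axis (tool y) at world yaw a"
    y=np.array([np.cos(a),np.sin(a),0]);z=np.array([0,0,-1.]);x=np.cross(y,z)
    return Ro.from_matrix(np.c_[x,y,z]).as_rotvec()
E
python3 - <<'E'
from h import *
c=snap('top'); im=c['pixels']
for uv,z in [((373,189),.026),((402,185),.026),((374,207),.026),((407,203),.026),((376,225),.026),((320,191),.022),((351,181),.012),((421,172),.012),((429,229),.012),((360,239),.012),((368,157),.05),((215,185),.05),((288,175),.05),((297,235),.05),((222,247),.05),((180,233),.06),((180,174),.026),((475,225),.01),((407,146),.144)]:
    print(uv,onplane(c,uv,z).round(3), im[uv[1],uv[0]])
R=Ro.from_rotvec(bot.current_tool_rot()).as_matrix();print(R.round(3))
cw=bot.read_camera('wrist');o=-np.array(cw['R']).T@cw['t'];print('cam in tool',R.T@(o-bot.current_ee_pos()),R.T@np.array(cw['R'])[2])
big=cv2.resize(im[120:260,200:450],None,fx=3.2,fy=3.2,interpolation=cv2.INTER_CUBIC);cv2.imwrite('pics/c1.png',big)
E
```

```text
(373, 189) [ 0.58  -0.143  0.026] [35 33 38]
(402, 185) [ 0.594 -0.231  0.026] [35 35 39]
(374, 207) [ 0.525 -0.147  0.026] [42 42 45]
(407, 203) [ 0.54  -0.247  0.026] [36 35 36]
(376, 225) [ 0.471 -0.154  0.026] [41 41 45]
(320, 191) [0.571 0.018 0.022] [ 53 104 147]
(351, 181) [ 0.605 -0.077  0.012] [194 194 188]
(421, 172) [ 0.638 -0.292  0.012] [ 82 120 149]
(429, 229) [ 0.463 -0.318  0.012] [128 150 167]
(360, 239) [ 0.428 -0.108  0.012] [ 91 124 154]
(368, 157) [ 0.674 -0.124  0.05 ] [59 62 66]
(215, 185) [0.578 0.332 0.05 ] [ 60  92 118]
(288, 175) [0.614 0.114 0.05 ] [ 53  98 133]
(297, 235) [0.435 0.082 0.05 ] [79 91 94]
(222, 247) [0.394 0.303 0.05 ] [69 82 91]
(180, 233) [0.432 0.427 0.06 ] [40 40 44]
(180, 174) [0.613 0.449 0.026] [ 74 166  77]
(475, 225) [ 0.479 -0.459  0.01 ] [137 150 146]
(407, 146) [ 0.689 -0.223  0.144] [46 46 49]
[[-0.902  0.432 -0.001]
 [ 0.432  0.902 -0.001]
 [ 0.    -0.001 -1.   ]]
cam in tool [ 0.08346753 -0.00129032 -0.17045333] [-2.91271757e-01 -6.04570154e-04  9.56640161e-01]
```

View pics/c1.png

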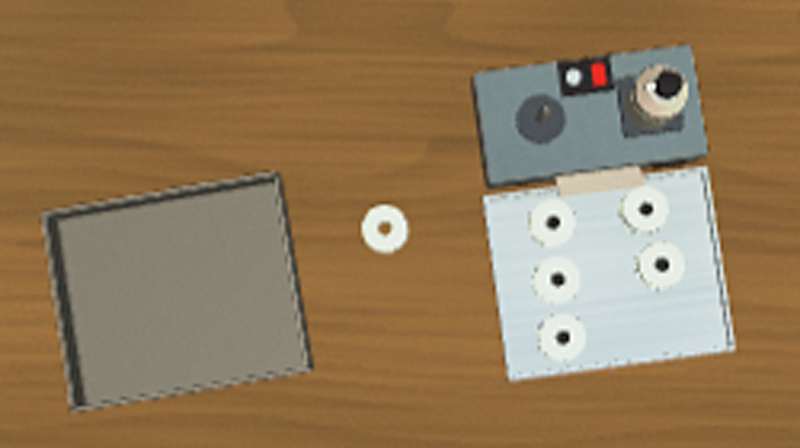

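```bash
python3 - <<'E'
from h import *
a=np.pi/2+.175
bot.goto([.53,-.09,.27],down(a)); print(bot.current_joints(),bot.current_clock())
c=snap('wrist','w1.png')
for p in [(.58,-.143,.026),(.594,-.231,.026),(.525,-.147,.026),(.54,-.247,.026),(.471,-.154,.026),(.571,.018,.022),(.674,-.124,.095)]:
    u=proj(c,p).round().astype(int); print(u, c['pixels'][u[1]-2:u[1]+3:4,u[0]-14:u[0]+15:7].tolist()[0] if 0<u[1]<398 else '')
E
```

```text
[-3.92114761e-01  2.81290413e-02  1.62746341e+00  1.90315508e-04
  1.48610663e+00 -2.13870376e+00] 2.6417
[282 196] [[237, 246, 243], [246, 252, 251], [36, 36, 39], [246, 252, 251], [244, 252, 251]]
[220 195] [[241, 250, 247], [245, 252, 251], [31, 36, 40], [246, 253, 251], [242, 254, 252]]
[284 159] [[247, 252, 251], [247, 253, 252], [39, 40, 44], [247, 252, 251], [247, 252, 251]]
[211 157] [[243, 250, 248], [246, 252, 251], [41, 42, 47], [247, 253, 251], [248, 253, 252]]
[284 118] [[247, 251, 249], [248, 252, 251], [42, 40, 47], [241, 250, 248], [248, 252, 251]]
[391 208] [[240, 249, 248], [245, 252, 251], [74, 116, 158], [245, 252, 251], [230, 247, 247]]
[279 281] [[37, 35, 40], [156, 159, 147], [89, 96, 106], [155, 159, 146], [160, 166, 148]]
```

View pics/w1.png

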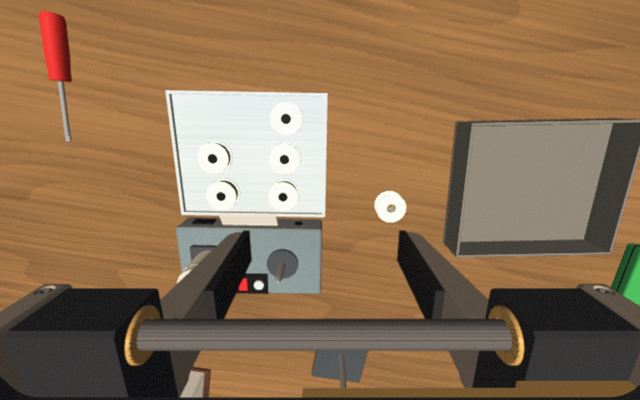

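```bash
cat >> h.py <<'E'
YAW=.175; A=np.pi/2+YAW
TC=np.array([.505,.208])
def totep(x,y,yaw=YAW): return TC+np.array([x*np.cos(yaw)-y*np.sin(yaw),x*np.sin(yaw)+y*np.cos(yaw)])
def spools(c,z=.026):
    "dark holes ringed by white -> points at height z"
    im=c['pixels']; lo=(im.max(2)<110).astype(np.uint8)
    n,lab,st,ce=cv2.connectedComponentsWithStats(lo); out=[]
    for i in range(1,n):
        if not 12<st[i,4]<900 or max(st[i,2:4])>40: continue
        p=onplane(c,ce[i],z); k=0
        for t in np.arange(0,2*np.pi,.4):
            u=proj(c,p+[.014*np.cos(t),.014*np.sin(t),0]).round().astype(int)
            if 0<=u[0]<640 and 0<=u[1]<400: k+=im[u[1],u[0]].min()>215
        if k>=13: out.append(p[:2])
    return np.array(out).reshape(-1,2)
def look(xy,zh=.13,a=A,z=.026):
    bot.goto([*xy,zh],down(a)); bot.hold(.15)
    s=spools(bot.read_camera('wrist'),z)
    return s
def moveone(guess,slot,op=.66):
    for _ in range(2):
        s=look(guess)
        if not len(s): print('none'); return False
        d=np.linalg.norm(s-guess,axis=1); p=s[d.argmin()]
        if d.min()<.004: break
        guess=p
    if d.min()>.03: print('far',s); return False
    bot.set_gripper(op,30)
    bot.line_to([*p,.0095]); bot.set_gripper(0,30); o=bot.current_opening()
    bot.line_to([*p,.11],max_speed=.25)
    q=totep(*slot); bot.goto([*q,.11],down(A)); o2=bot.current_opening()
    print('pick',p.round(4),'opening',round(o,3),round(o2,3),'t',bot.current_clock())
    if o2<.44: return False
    bot.line_to([*q,.0105]); bot.set_gripper(.62); bot.line_to([*q,.11],max_speed=.3); return True
E
python3 - <<'E'
from h import *
c=snap('wrist'); s=spools(c); print(s.round(4))
for uv in [(457,121),(457,255),(613,255)]: print(uv,onplane(c,uv,.05).round(3))
print([totep(*k).round(3) for k in [(-.095,-.1125),(.095,-.1125),(.095,.1125)]])
print(moveone(np.array([.471,-.154]),(-.058,.052)))
print(spools(snap('wrist','w2.png')).round(3))
E
```

```text
[[ 0.4713 -0.1527]
 [ 0.53   -0.2265]
 [ 0.5422 -0.2458]
 [ 0.5258 -0.1473]
 [ 0.577  -0.2155]
 [ 0.595  -0.2302]
 [ 0.5803 -0.142 ]]
(457, 121) [0.435 0.064 0.05 ]
(457, 255) [0.616 0.121 0.05 ]
(613, 255) [0.577 0.344 0.05 ]
[array([0.431, 0.081]), array([0.618, 0.114]), array([0.579, 0.335])]
pick [ 0.4713 -0.1526] opening 0.465 0.468 t 7.6583
True
[[0.439 0.248]]
```

View pics/w2.png

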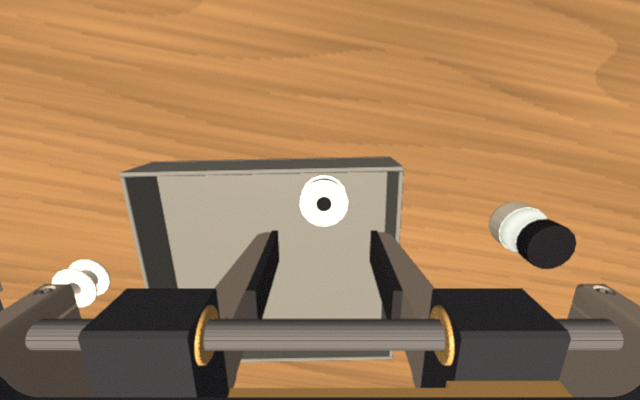

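```bash
python3 - <<'E'
from h import *
c=bot.read_camera('wrist')
for uv in [(123,175),(402,170)]: print(uv,onplane(c,uv,.05).round(3))
print(totep(-.095,-.1125),totep(-.095,.1125))
for g,s in [((.5258,-.1473),(-.058,-.052)),((.5422,-.2458),(0,.052)),((.5803,-.142),(0,-.052)),((.595,-.2302),(.058,.052))]:
    r=moveone(np.array(g),s); print(r)
    if not r: break
print(bot.current_clock())
bot.goto([.53,0.0,.3],down(A)); bot.hold(.2)
print(spools(snap('wrist','w3.png')).round(3))
E
```

```text
(123, 175) [0.433 0.087 0.05 ]
(402, 170) [0.392 0.302 0.05 ]
[0.43103814 0.08067799] [0.39186381 0.30224146]
pick [ 0.5261 -0.1469] opening 0.467 0.467 t 14.4917
True
pick [ 0.5423 -0.2456] opening 0.473 0.469 t 21.8917
True
pick [ 0.5804 -0.1416] opening 0.471 0.467 t 28.6417
True
pick [ 0.5951 -0.2299] opening 0.473 0.468 t 35.9917
True
37.6917
[[0.457 0.146]
 [0.439 0.248]
 [0.514 0.156]
 [0.496 0.259]
 [0.553 0.269]]
```

View pics/w3.png

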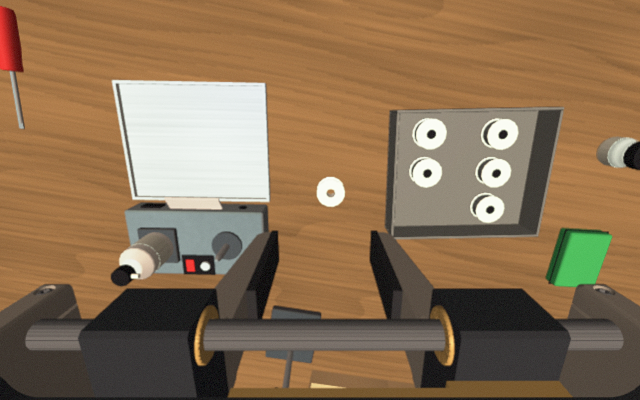

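```bash
python3 - <<'E'
from h import *
bot.goto([.70,-.165,.28],down(A)); bot.hold(.2)
c=snap('wrist','w4.png'); np.save('w4.npy',c,allow_pickle=True)
w=[onplane(snap('top'),u,.05) for u in [(369,157)]];print(w, bot.current_clock())
print(proj(c,[.675,-.123,.05]),proj(c,[.675,-.123,.095]),proj(c,[.692,-.225,.144]))
E
```

```text
[array([ 0.67362658, -0.12728086,  0.05      ])] 40.4333
[357.56579782 158.10424172] [361.54986445 164.28345719] [268.45046931 171.93713762]
```

View pics/w4.png

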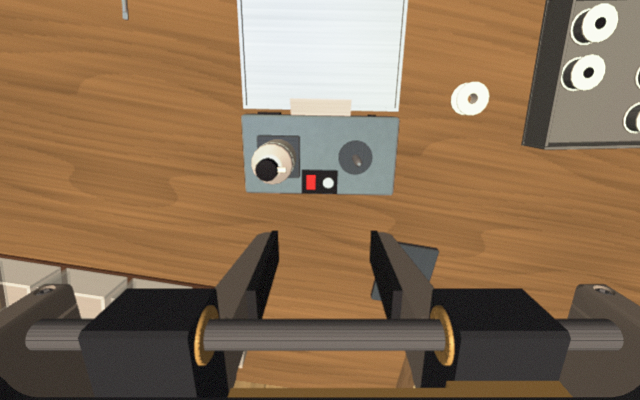

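```bash
python3 - <<'E'
from h import *
c=np.load('w4.npy',allow_pickle=True).item(); im=c['pixels'].astype(int)
print(im[157,335:378,:].max(1).tolist()); print(im[170,252:284].max(1).tolist())
m=(im.max(2)<95).astype(np.uint8); m=cv2.morphologyEx(m,cv2.MORPH_CLOSE,np.ones((7,7)))
n,l,st,ce=cv2.connectedComponentsWithStats(m)
for i in range(1,n):
    if st[i,4]>100 and 130<ce[i][1]<200 and 240<ce[i][0]<400:
        pts=np.argwhere(l==i)[:,::-1].astype(np.int32)
        e=cv2.fitEllipse(cv2.convexHull(pts)) ; print(st[i],ce[i].round(1),e)
        for z in (.05,.144): print(z,onplane(c,e[0],z).round(4))
d=cv2.resize(c['pixels'][90:210,230:410],None,fx=4,fy=4,interpolation=cv2.INTER_CUBIC);cv2.imwrite('pics/c4.png',d)
E
```

```text
[160, 157, 159, 126, 89, 90, 93, 92, 90, 92, 95, 96, 93, 92, 92, 91, 89, 94, 101, 106, 111, 106, 98, 95, 84, 89, 93, 90, 95, 92, 95, 91, 90, 91, 91, 92, 91, 124, 150, 158, 158, 152, 157]
[164, 219, 210, 130, 45, 39, 42, 41, 43, 44, 42, 40, 44, 46, 42, 41, 36, 44, 47, 42, 41, 42, 40, 34, 42, 139, 242, 255, 253, 253, 252, 252]
[ 258  135   80   59 1062] [306.  167.8] ((298.51788330078125, 164.1392059326172), (48.3524169921875, 93.82514190673828), 124.05524444580078)
0.05 [ 0.697  -0.2002  0.05  ]
0.144 [ 0.6783 -0.1952  0.144 ]
[339 141  33  33 845] [354.7 157.2] ((354.4228210449219, 157.39508056640625), (31.699079513549805, 34.368072509765625), 48.879241943359375)
0.05 [ 0.6748 -0.1274  0.05  ]
0.144 [ 0.6613 -0.1394  0.144 ]
[256 158  22  23 396] [266.6 169.3] ((266.58465576171875, 169.34974670410156), (21.588151931762695, 22.928054809570312), 41.32143020629883)
0.05 [ 0.7117 -0.242   0.05  ]
0.144 [ 0.6896 -0.2273  0.144 ]
```

View pics/c4.png

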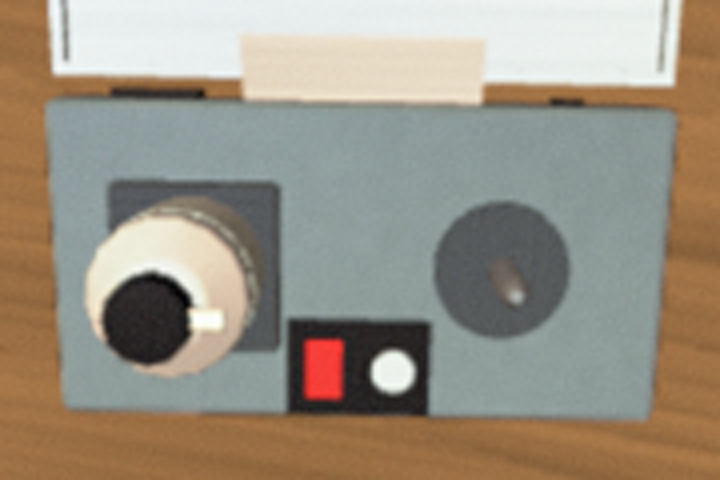

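```bash
python3 - <<'E'
from h import *
p=np.array([.6896,-.2273])
bot.line_to([*p,.28]); bot.set_gripper(0,30)
bot.line_to([*p,.155]); bot.hold(.2); f0=bot.current_contact_force()[2]; print('f0',f0)
log=[]
for z in np.arange(.148,.131,-.001):
    bot.line_to([*p,z],max_speed=.03); bot.hold(.1); f=bot.current_contact_force()[2]-f0; log.append((round(z,3),round(f,1),round(bot.current_ee_pos()[2],4)))
    if abs(f)>11: break
print(log); bot.hold(.15)
bot.line_to([*p,.16],max_speed=.08); bot.hold(.4); print(bot.current_contact_force()[2]-f0,bot.current_clock())
bot.line_to([*p,.28],max_speed=.3); bot.set_gripper(1)
E
```

```text
f0 -0.5313047672379573
[(np.float64(0.148), np.float64(0.3), np.float64(0.1479)), (np.float64(0.147), np.float64(0.2), np.float64(0.1471)), (np.float64(0.146), np.float64(0.7), np.float64(0.146)), (np.float64(0.145), np.float64(0.1), np.float64(0.1449)), (np.float64(0.144), np.float64(2.6), np.float64(0.1444)), (np.float64(0.143), np.float64(3.6), np.float64(0.1433)), (np.float64(0.142), np.float64(4.0), np.float64(0.1422)), (np.float64(0.141), np.float64(5.4), np.float64(0.1412)), (np.float64(0.14), np.float64(5.4), np.float64(0.1402)), (np.float64(0.139), np.float64(6.4), np.float64(0.1393)), (np.float64(0.138), np.float64(6.7), np.float64(0.1384)), (np.float64(0.137), np.float64(6.6), np.float64(0.1376)), (np.float64(0.136), np.float64(6.9), np.float64(0.1367)), (np.float64(0.135), np.float64(10.1), np.float64(0.1364)), (np.float64(0.134), np.float64(13.4), np.float64(0.1364))]
1.0151086057359466 49.5167
```

```bash
cat >> h.py <<'E'
def reel(c,guess,ztop):
    "bore and outer-flange centres at height ztop of the white ring near guess"
    im=c['pixels']; m=(im.min(2)>200).astype(np.uint8)
    cs,hi=cv2.findContours(m,cv2.RETR_CCOMP,cv2.CHAIN_APPROX_NONE); out=[]
    for k,(q,h) in enumerate(zip(cs,hi[0])):
        if h[3]<0 or len(q)<10: continue
        e=cv2.fitEllipse(q); p=onplane(c,e[0],ztop)
        po=onplane(c,cv2.fitEllipse(cs[h[3]])[0],ztop)
        if np.linalg.norm(p[:2]-guess)<.05 and max(e[1])>6: out.append((p[:2].round(4),po[:2].round(4),np.round(e[0],1),np.round(e[1],1)))
    return out
E
python3 - <<'E'
from h import *
g=np.array([.571,.018])
bot.goto([*g,.28],down(YAW)); 
bot.goto([*g,.14],down(YAW)); bot.hold(.2)
c=snap('wrist','w5.png'); print(reel(c,g,.022),bot.current_clock(),bot.current_joints())
cv2.imwrite('pics/w5.png',c['pixels'])
E
```

```text
[(array([0.5712, 0.0181]), array([0.5708, 0.0202]), array([323.2, 190.6]), array([14.7, 15. ]))] 53.95 [-1.79988041e-01  2.14163986e-01  1.68061565e+00 -1.75155358e-05
  1.24264573e+00 -3.54951477e-01]
```

View pics/w5.png

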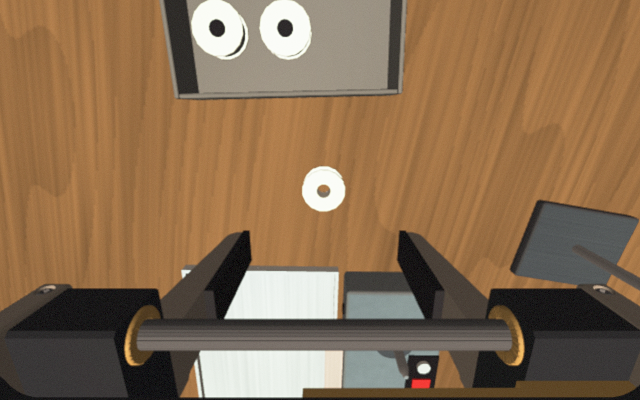

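```bash
python3 - <<'E'
from h import *
p=np.array([.5712,.0185])
bot.set_gripper(.66,25)
bot.line_to([*p,.005]); bot.set_gripper(0,25); print(bot.current_opening())
bot.line_to([*p,.13],max_speed=.2); bot.hold(.2)
c=snap('wrist','w6.png'); e=bot.current_ee_pos(); print(e,reel(c,e[:2],e[2]+.017),bot.current_opening())
S=np.array([.6748,-.1274]); 
bot.goto([*(S),.16],down(YAW)); bot.hold(.2)
c=snap('wrist','w7.png'); e=bot.current_ee_pos(); print(e,reel(c,e[:2],e[2]+.017),bot.current_opening(),bot.current_clock())
E
```

```text
0.4644547016677318
[0.57029325 0.01864412 0.12851406] [(array([0.5686, 0.0187]), array([0.5673, 0.0124]), array([323.8, 256.8]), array([23.9, 25.8])), (array([0.5572, 0.0368]), array([0.5673, 0.0124]), array([309. , 224.5]), array([2.6, 6.2])), (array([0.5683, 0.0394]), array([0.5673, 0.0124]), array([329.7, 223.5]), array([ 5.5, 29.3]))] 0.4653746015444775
[ 0.67435765 -0.12589252  0.15993119] [(array([ 0.6727, -0.1256]), array([ 0.6724, -0.1213]), array([323.8, 256.8]), array([23.4, 26.2])), (array([ 0.6605, -0.1081]), array([ 0.6724, -0.1213]), array([307.5, 225. ]), array([2.7, 9.9])), (array([ 0.6724, -0.105 ]), array([ 0.6724, -0.1213]), array([329.8, 223.4]), array([ 6.1, 28.5]))] 0.4618986371919024 58.0667
```

View pics/w7.png

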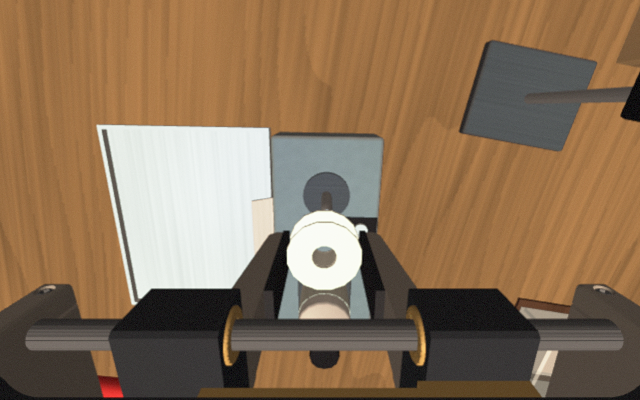

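```bash
python3 - <<'E'
from h import *
c=bot.read_camera('wrist'); im=c['pixels'].astype(int)
m=((im.max(2)<105)).astype(np.uint8); m[222:]=0; m[:165]=0
n,l,st,ce=cv2.connectedComponentsWithStats(m)
i=l[185,320]; print(i,st[i])
q=np.argwhere(l==i)[:,::-1]; q=q[q[:,1]<206]
# boundary points of upper part -> circle on plane z=.05 (left/right/top rim)
P=[]
for r in range(172,204):
    x=q[q[:,1]==r,0]
    if len(x): P+=[onplane(c,(x.min()-.5,r),.05)[:2],onplane(c,(x.max()+.5,r),.05)[:2]]
P=np.array(P)
from scipy.optimize import least_squares
s=least_squares(lambda v:np.hypot(*(P-v[:2]).T)-v[2],[.675,-.127,.023],loss='soft_l1',f_scale=.001)
print(s.x.round(4), np.abs(s.fun).mean(),len(P))
print(bot.current_ee_pos(),bot.current_joints())
E
```

```text
3 [ 304  172   45   41 1482]
[ 0.6746 -0.1251  0.0223] 0.00029733207687820197 64
[ 0.67447732 -0.12618814  0.16002531] [-3.60626846e-01  4.82185296e-01  1.30411916e+00  8.08269327e-05
  1.35561986e+00 -5.36996705e-01]
```

```bash
python3 - <<'E'
from h import *
p=np.array([.6757,-.1274])
bot.line_to([*p,.105],max_speed=.1); bot.hold(.3); f0=np.array(bot.current_contact_force()); print(f0,bot.current_ee_pos(),bot.current_opening())
for z in np.arange(.1,.0549,-.0025):
    bot.line_to([*p,z],max_speed=.05); bot.hold(.1)
    f=np.array(bot.current_contact_force())-f0; print(round(z,4),f.round(1),np.round(bot.current_ee_pos(),4))
    if f[2]>8 or np.hypot(*f[:2])>8: break
print(bot.current_opening(),bot.current_clock())
E
```

```text
[-0.07610544 -0.49563041  0.16074702] [ 0.6761021  -0.12753786  0.10573027] 0.4629092616979107
0.1 [-0.2 -0.1  0.4] [ 0.6756 -0.1274  0.0998]
0.0975 [-0.8  0.2 -0.7] [ 0.6757 -0.1274  0.0975]
0.095 [ 0.8 -0.2 -1.5] [ 0.6757 -0.1274  0.095 ]
0.0925 [-0.9  1.6  0.3] [ 0.6757 -0.1274  0.0925]
0.09 [0.3 0.  0.2] [ 0.6757 -0.1274  0.09  ]
0.0875 [-0.7 -0.1 -0.1] [ 0.6757 -0.1274  0.0874]
0.085 [ 0.3  0.1 -0.9] [ 0.6757 -0.1274  0.0849]
0.0825 [-0.4  0.5 -0.2] [ 0.6757 -0.1274  0.0824]
0.08 [0.3 0.9 0. ] [ 0.6757 -0.1274  0.0799]
0.0775 [ 0.3 -0.2 -0.7] [ 0.6757 -0.1274  0.0774]
0.075 [ 0.1  0.2 -0.6] [ 0.6757 -0.1274  0.0749]
0.0725 [0.2 0.8 0. ] [ 0.6757 -0.1274  0.0724]
0.07 [-0.5 -0.  -0.6] [ 0.6757 -0.1274  0.07  ]
0.0675 [-0.1  0.4 -0. ] [ 0.6757 -0.1274  0.0675]
0.065 [-0.1  0.6 -0.5] [ 0.6757 -0.1274  0.0649]
0.0625 [-0.3  0.6  0.3] [ 0.6757 -0.1274  0.0624]
0.06 [-0.1  1.1 -1.1] [ 0.6757 -0.1274  0.0599]
0.0575 [0.3 0.4 0.2] [ 0.6757 -0.1274  0.0574]
0.055 [-0.   1.2  5. ] [ 0.6762 -0.1276  0.0558]
0.4676103178638831 65.7667
```

```bash
python3 - <<'E'
from h import *
bot.set_gripper(.66); bot.hold(.2)
p=np.array([.6757,-.1274])
bot.line_to([*p,.20],max_speed=.12)
bot.goto([.62,-.02,.30],down(A)); bot.hold(.3)
c=snap('wrist','w8.png'); print(reel(c,p,.072),spools(c).round(3),bot.current_clock())
for n,z in [('flybox',.026)]: pass
E
```

```text
[(array([ 0.6758, -0.1289]), array([ 0.6718, -0.1269]), array([240.4, 197.2]), array([11.2, 13.2]))] [[ 0.457  0.146]
 [ 0.439  0.249]
 [ 0.514  0.156]
 [ 0.496  0.259]
 [ 0.553  0.269]
 [ 0.692 -0.138]] 69.425
```

View pics/w8.png

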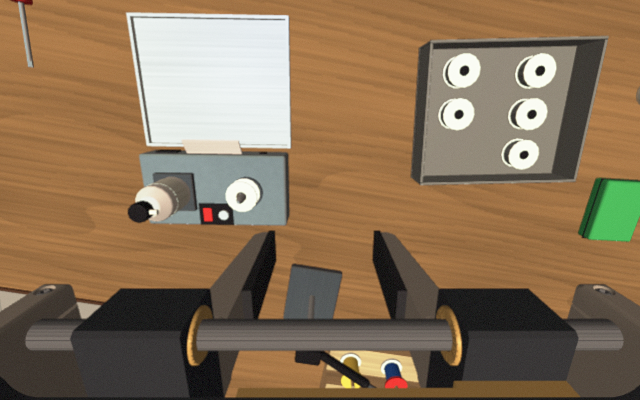

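The picture shows the reel seated over the spindle at (243,196), five spools flat in the tote, an empty tray and the cap up. The gripper is clear of everything, so I'm handing in.

```bash
python3 -c "
from h import *
print(bot.job_done())"
```

```text
the job is handed in; nothing more can be done
None
```

I handed the job in at about 69 s: all five spools lie flat in the tote, the oil can cap was pressed fully down and sprang back, and the reel sits on the platter over the spindle; no verdict came back.

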